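# Switch off the boxed speed controller and close its carton

### The arm

A 6-joint arm with a two-finger parallel gripper is mounted at the origin on a cart in front of the work surface, level with it; the furniture and walls round the work are solid. World frame = base frame: x ahead of the robot, y to its left, z up, the work surface at z = 0. Lengths are in m, angles in rad, forces in N, time in s.
With the tool pointing down it reaches from about 0.35 to 0.775 m from the base axis. Payload 7.3 kg.
Tool frame: the origin (TCP) lies midway between the tips of the shut fingers; the grasp point (between the pads) lies 19 mm behind it; x points along the fingers, y is the direction in which the jaws open and shut, and the axes are right-handed (so a half turn about x gives the same grasp; the last joint's range is limited). The gripper opens to 92 mm and grips with 3 to 60 N. Pads are 19 mm wide; open, the fingers measure 130 mm over their backs; the gripper's body (75 mm by 190 mm) begins 47 mm behind the grasp point.
Start: joints at [0.962, 0.342, 1.524, -0, 1.275, -0.146], TCP at [0.234, 0.47, 0.227] pointing down, gripper open.
Joint ranges: [-2.53, 2.53], [-0.77, 2.02], [0.04, 2.7], [-1, 4.14], [0.28, 2.66], [-3.11, 3.11]. Speed limits (rad/s): [2.57, 2.57, 3.14, 3.14, 3.14, 3.14].

### API

Orientations are given as a unit quaternion [x, y, z, w].
In Python, from plant import bot gives the robot as it stands.
- The arm moves only by the tool apply_moves, never from a script. Its argument "steps" is one flat list of numbers, 7 for each row, row after row: the turn, a rotation vector about the tool's x, y, z in degrees, then the shift along the tool's x, y, z in m, then the finger opening in m, from 0 to 0.0918. In form: [ax, ay, az, dx, dy, dz, hand, ax, ay, az, dx, dy, dz, hand, ...]. A call has 1 to 10 rows; each row shifts and turns the commanded pose from where the row before left it, along the tool's axes as they then stand; what a row does not reach is not made up. A row lasts 1/12 s, in which the tool goes at most 41.7 mm and 7.16 degrees, less where a joint would pass 70% of its speed; a pose out of reach is approached as far as the arm can. A call is refused whole if a number of a shift passes 0.0417 or a number of a turn 7.16, either way. A call with a gripper value outside its range is refused whole. The fingers move at their own pace and stop on an object; "squeeze" is the grip in N (left out, the last holds). Time passes only in rows, so rows that do not move let the fingers close. It gives the time, the measured TCP pose, the force and the opening at its end, in the units of the state.
- bot.get_state(): the state, without advancing time (a new reading comes with each control period).
- bot.snapshot(name): name is "side" or "top"; returns the picture (420x560x3 uint8, red, green, blue); there is no depth.
- bot.calibration(name): a dict with "fovy" (degrees; the focal length in pixels is half the picture's height over the tangent of half this angle, whatever the lens; pixels are square), "cx", "cy" (the principal point, pixels), "rvec" (rotation vector, rad) and "tvec" (3), from world to camera coordinates, as OpenCV has them. Camera axes: x right, y down, z forward; pixel columns grow to the right and rows downward; lengths in m; the calibration is good to about 2 mm. A picture is of the moment at which its call begins. calibration takes no time and is no camera call.
- bot.sign_off(): hands the job in, once; it reports no verdict.
Trained networks look in the newest picture that a camera, given by its name, has taken for a name from the list of things; names that differ only in an ending like _2 or _b are one class to them, and where a whole thing is asked for, a point or a joint stands for the part that bears it (a point fixed in the world has none). Each returns a list of dicts, best first, with "score" (0 to 1); they miss things now and then, are a little off and sometimes report something else, mostly with a low value. They report only what shows in the picture. A call takes as long as a camera call.
- bot.look_for(query, camera): "at" ([column, row] in pixels, amid what is visible of it).
- bot.outline_of(query, camera): "region" (420x560 bool, what is visible of it) and "at" ([column, row] in pixels, amid what is visible of it).
The state is a dict: "clock": time; "qpos": joint angles; "joint_velocities": joint speeds; "joint_torque": joint torques, N m; "tcp_pos": TCP position; "orientation": TCP orientation; "ft_force": force on the tool from outside, world axes, zero at the start; "ft_torque": the same for the moment, N m; "gripper_width": finger opening in m.
Only numpy, scipy, OpenCV 4.12 (cv2) and the standard library are available. Lean on these libraries where they do the work, as an engineer would, in place of code of your own. Each camera call takes 0.05 s, during which the arm holds its last target.

### The job

Put the speed controller away: turn its black knob anticlockwise (seen from above) until it reaches its end stop at the red mark, then fold down the short flap of the carton and after it the long flap, which goes on top, so that both lie flat. Leave the oil bottle, padlock, screwdriver and pliers round the carton where they are.

Things in the scene. Friction and masses are not known exactly. Their poses are not given: they have to be found in the camera images.
- carton: Open brown cardboard carton, fixed to the bench, 150 mm along its x, 190 mm along its y, rim 108 mm above the bench; walls 4 mm. Origin: centre of its underside. Its long flap is hinged on the +y rim, its short flap on the -y rim; both stand open, leaning outward.
- knob_grip (a point): Point on the upright axis of the black round ribbed knob of the grey controller (100 x 130 mm, bedded in dark foam) inside the carton. The knob is 36 mm in diameter where gripped, 39 mm tall over its light front panel, with a flat 46 mm skirt 5 mm high over the panel at its foot. The point lies 29 mm above the panel and 10 mm below the knob's top (the top lies about 7 mm below the carton's rim). At 0 rad the white pointer line on the knob's top points at the red mark.
- knob (a joint): Angle of the knob, rad: 0 at the anticlockwise end stop (off, red mark), growing clockwise seen from above, up to 4.71. It starts between about 1.3 and 2.6. Friction about 0.05 N m; it stays where it is left.
- short_flap_hinge_mid (a point): Middle of the hinge line of the short flap (on the carton's -y rim, 108 mm above the bench); the hinge runs along the carton's x. The flap is 146 mm wide, 75 mm long from hinge to free edge, 3 mm thick.
- short_flap_edge_mid (a point): Middle of the free edge of the short flap.
- short_flap (a joint): Angle of the short flap, rad: 0 closed (level, pointing inward over the box), 1.57 upright, up to 2.8 leaning far outward. Light friction in the crease (about 0.03 N m) holds it where it is left, at any angle.
- long_flap_hinge_mid (a point): Middle of the hinge line of the long flap (on the carton's +y rim, 112 mm above the bench); the hinge runs along the carton's x. The flap is 146 mm wide, 130 mm long from hinge to free edge, 3 mm thick, with a strip of tape near its free edge; closed, it laps 15 mm over the short flap.
- long_flap_edge_mid (a point): Middle of the free edge of the long flap.
- long_flap (a joint): Angle of the long flap, rad: 0 closed (level), 1.57 upright, up to 2.8 leaning far outward. Friction in the crease (about 0.065 N m) holds it where it is left, at any angle.
- oil_bottle: Small grey-brown oil bottle with a dark red spout, 39 mm in diameter, 113 mm tall, standing; origin at the centre of its underside. Bystander.
- padlock: Brass padlock lying flat, 69 x 42 x 17 mm; origin under its centre. Bystander.
- screwdriver: Screwdriver with a black handle lying along its y, 28 x 198 x 30 mm; origin under its centre. Bystander.
- pliers: Pliers with black grips lying along their y, 53 x 164 x 12 mm; origin under their centre. Bystander.

How it is judged:
By the outcome, as a careful person would: the job done as asked, in the order asked, and still so for the second after the job is handed in, with the robot touching nothing.
It also fails if it takes over 72 s, if anything falls off the work surface, if the arm or the gripper's body presses on something with over 40 N, if the wrist force passes 120 N, or if a joint passes its speed limit or range.

## Working session

There is one attempt and no reset: what is moved stays moved. The work goes in short steps, Python scripts to look and compute and a tool call to move; the robot and the scene stay as the last step left them, time stands still between calls to the robot, and variables do not carry over. Pictures are saved under pics/ and viewed, and the job is handed in when it is done.

Besides the shell and the picture viewer there is one more tool, called after "Request:" as a command line: name --argument value ..., lists and objects as JSON in quotes. apply_moves: Moves the arm, as the interface text tells. Its arguments: {"type":"object","properties":{"steps":{"type":"array"},"squeeze":{"type":"number"}},"required":["steps"]}

```bash
mkdir -p pics; ls; cat > h.py <<'E'
import numpy as np, cv2
from plant import bot
def cal(n):
    c=bot.calibration(n); f=210/np.tan(np.radians(c['fovy'])/2)
    K=np.array([[f,0,c['cx']],[0,f,c['cy']],[0,0,1.]])
    R=cv2.Rodrigues(np.array(c['rvec'],float))[0]; t=np.array(c['tvec'],float)
    return K,R,t,c
def proj(n,P):
    K,R,t,c=cal(n); p=(R@np.atleast_2d(P).T).T+t; p=(K@p.T).T; return p[:,:2]/p[:,2:]
def atz(n,uv,z):
    K,R,t,c=cal(n); d=R.T@np.linalg.inv(K)@np.array([uv[0],uv[1],1.]); o=-R.T@t
    return o+d*(z-o[2])/d[2]
def snap(n,name,sc=1.4):
    im=bot.snapshot(n); cv2.imwrite(f'pics/{name}.png',cv2.resize(im[...,::-1],None,fx=sc,fy=sc)); return im
E
python3 - <<'E'
from h import *
for n in('side','top'):
    snap(n,n+'0'); c=bot.calibration(n); print(c); K,R,t,_=cal(n); print('cam',-R.T@t)
    for q in['carton','knob_grip','short_flap_hinge_mid','short_flap_edge_mid','long_flap_hinge_mid','long_flap_edge_mid','oil_bottle','padlock','screwdriver','pliers']:
        r=bot.look_for(q,n)
        print(n,q,[(np.round(x['at'],1).tolist(),round(x['score'],2)) for x in r[:2]])
s=bot.get_state();print(s['clock'],s['tcp_pos'],s['orientation'],s['gripper_width'])
E
```

```text
pics
{'fovy': 43.86082170312996, 'cx': 276.95549559760053, 'cy': 212.7051594263098, 'rvec': array([ 0.2247618 , -2.79238969,  1.23256359]), 'tvec': array([0.49119224, 0.12540596, 1.41500854])}
cam [0.30895276 1.0280018  1.0521436 ]
side carton [([244.2, 223.9], 0.64)]
side knob_grip [([241.4, 241.0], 0.87), ([338.3, 179.8], 0.23)]
side short_flap_hinge_mid [([250.5, 194.4], 0.93)]
side short_flap_edge_mid [([250.3, 196.3], 0.57)]
side long_flap_hinge_mid [([240.3, 259.0], 0.65)]
side long_flap_edge_mid [([229.8, 259.7], 0.46)]
side oil_bottle [([337.1, 175.3], 0.84)]
side padlock [([224.3, 313.2], 0.65), ([326.4, 344.1], 0.47)]
side screwdriver [([327.3, 343.7], 0.7), ([211.3, 256.0], 0.51)]
side pliers [([310.5, 170.1], 0.55), ([253.4, 197.1], 0.38)]
{'fovy': 46.529743388032095, 'cx': 291.64697558340544, 'cy': 206.64291019727906, 'rvec': array([ 2.14714753, -2.18489412,  0.16664764]), 'tvec': array([-0.00643818,  0.4999591 ,  1.19311279])}
cam [0.34241846 0.01636089 1.24739753]
top carton [([216.1, 171.1], 0.83)]
top knob_grip [([240.3, 178.8], 0.55)]
top short_flap_hinge_mid [([299.5, 169.1], 0.65)]
top short_flap_edge_mid [([295.7, 172.0], 0.73)]
top long_flap_hinge_mid [([178.3, 172.7], 0.78)]
top long_flap_edge_mid [([177.5, 175.6], 0.81)]
top oil_bottle [([390.1, 262.5], 0.79)]
top padlock []
top screwdriver [([154.0, 279.3], 0.96)]
top pliers []
1.1 [0.23436605 0.46978957 0.22673419] [ 0.1621763  0.6882477 -0.1621537  0.6882733] 0.09181567517217355
```

View pics/side0.png

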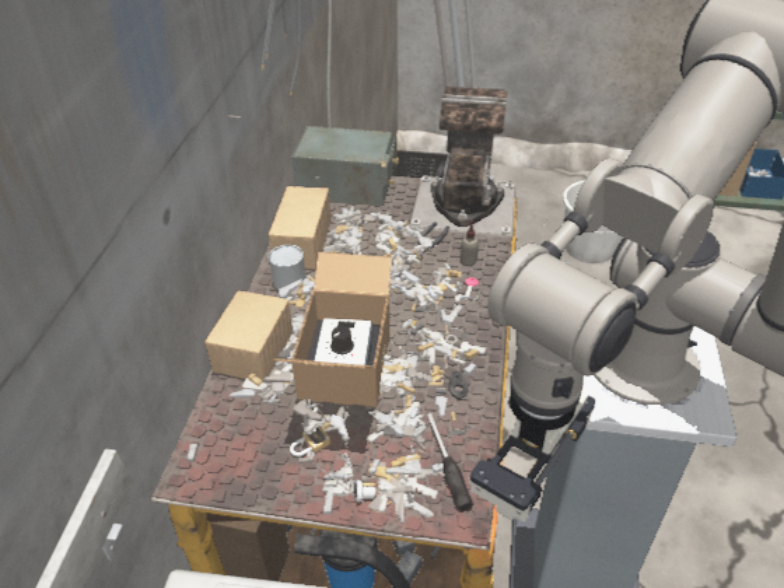

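View pics/top0.png

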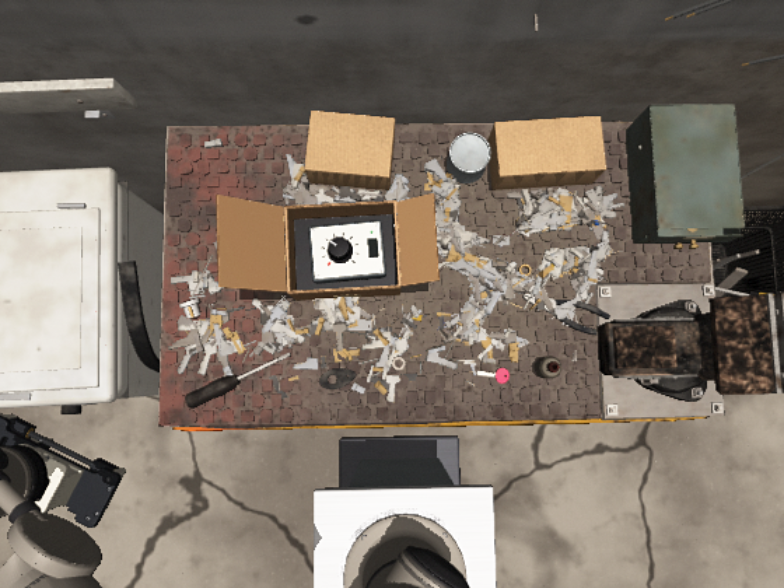

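```bash
python3 - <<'E'
from h import *
im=bot.snapshot('top'); cv2.imwrite('pics/topz.png',cv2.resize(im[130:220,150:320,::-1],None,fx=4.6,fy=4.6,interpolation=cv2.INTER_CUBIC))
im=bot.snapshot('side'); cv2.imwrite('pics/sidez.png',cv2.resize(im[170:300,190:300,::-1],None,fx=4.6,fy=4.6,interpolation=cv2.INTER_CUBIC))
E
```

```text
(no output)
```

View pics/topz.png

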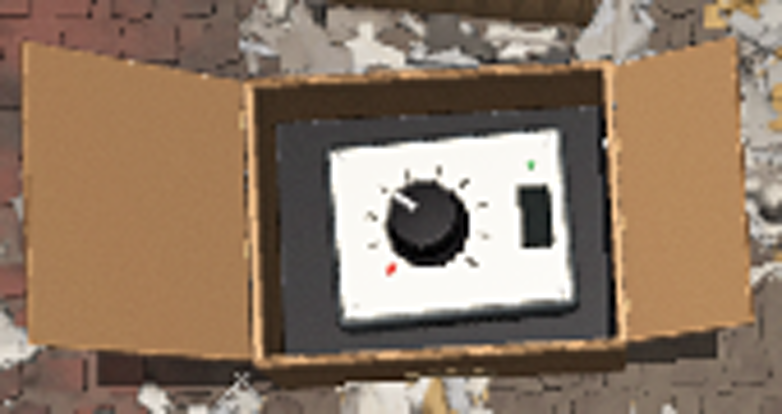

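View pics/sidez.png

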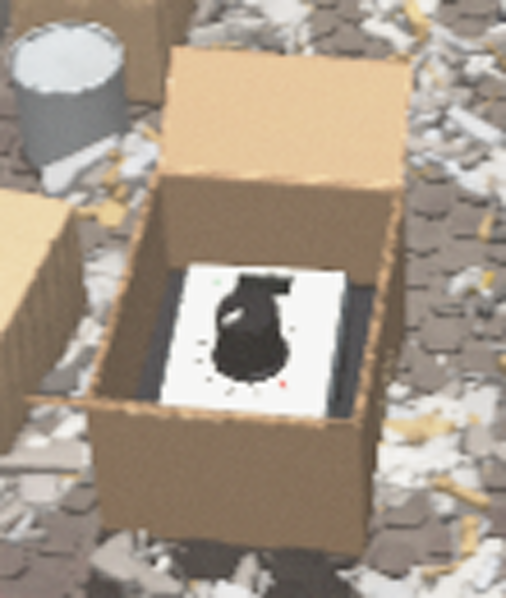

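```bash
python3 - <<'E'
from h import *
from scipy.optimize import least_squares
T=lambda u,v:(150+u/4.6-.5+.11,130+v/4.6-.4); S=lambda u,v:(190+u/4.6-.4,170+v/4.6-.4)
top=np.array([T(247,82),T(606,64),T(624,349),T(257,364)]) # (+x,+y),(+x,-y),(-x,-y),(-x,+y)
side=np.array([S(92,400),S(160,178),S(404,190),S(362,420)])
c=np.array([[.075,.095],[.075,-.095],[-.075,-.095],[-.075,.095]])
def W(p,L,z): 
    L=np.atleast_2d(L); cs,sn=np.cos(p[2]),np.sin(p[2]); return np.c_[p[0]+cs*L[:,0]-sn*L[:,1],p[1]+sn*L[:,0]+cs*L[:,1],np.full(len(L),z) if np.isscalar(z) else z]
def r(p,w=(1,1)): return np.r_[w[0]*(proj('top',W(p,c,.108))-top).ravel(),w[1]*(proj('side',W(p,c,.108))-side).ravel()]
for w in((1,1),(1,0),(0,1)):
    s=least_squares(r,[.5,.1,0],args=(w,)); print(w,s.x,np.degrees(s.x[2]),np.round(s.fun,1))
p=least_squares(r,[.5,.1,0]).x
# flaps
eT={'long':[T(22,42),T(30,343)],'short':[T(738,38),T(752,322)]}
for n,L,z,sg in(('long',.13,.112,1),('short',.075,.108,-1)):
    f=lambda a:(proj('top',W(p,[[.073,sg*(.095-L*np.cos(a[0]))],[-.073,sg*(.095-L*np.cos(a[0]))]],np.full(2,z+L*np.sin(a[0]))))-np.array(eT[n])).ravel()
    s=least_squares(f,[2.2]);print(n,s.x,s.fun)
    a=s.x[0];y=sg*(.095-L*np.cos(a));print(n,'edge mid',W(p,[[0,y]],z+L*np.sin(a)), 'side proj',proj('side',W(p,[[.073,y],[-.073,y]],z+L*np.sin(a))))
for q in(T(427,216),T(425,222)): print('knobtop',atz('top',q,.101))
print('knob net top',atz('top',(240.3,178.8),.091))
k=atz('top',T(427,216),.101);e=atz('top',T(396,194),.101);print('ptr dir',np.degrees(np.arctan2(*(e-k)[[1,0]])))
m=atz('top',T(391,269),.062);print('red',m,np.degrees(np.arctan2(*(m-k)[[1,0]])))
print(proj('side',[k-[0,0,.01]]))
print('pliers etc', proj('top',W(p,[[0,0]],.0)))
for q,n,uv,z in(('oil','top',(390.1,262.5),.1),('oil','side',(337,175),.06),('sd','top',(154,279),.015),('padl','side',(224.3,313.2),.01),('pliers','side',(310,170),.006)):
    print(q,atz(n,uv,z))
E
```

```text
(1, 1) [0.56436918 0.09724498 0.04140871] 2.372544329074562 [-0.4  0.   1.3 -0.3  1.1 -0.2 -0.1  1.2 -1.4  1.3 -0.7 -1.4  0.7 -0.
  0.2  2. ]
(1, 0) [0.56487877 0.0983487  0.03578474] 2.0503145111266226 [-0.6 -0.4  1.  -0.3  0.4 -0.1 -0.8  0.7 -0.   0.  -0.  -0.   0.   0.
 -0.   0. ]
(0, 1) [0.5641473  0.09488777 0.04934181] 2.8270775048269567 [ 0.   0.   0.  -0.   0.  -0.   0.   0.  -0.8  0.8 -0.8 -1.9  0.7 -0.8
  0.8  1.2]
long [2.32719502] [0.31245457 0.515526   0.25696798 1.55217396]
long edge mid [[0.55674306 0.28130692 0.2065506 ]] side proj [[195.51272129 257.096138  ]
 [260.83360943 262.6044376 ]]
short [2.53252775] [-0.63879867  0.0360224   0.49254059  0.80621374]
short edge mid [[ 0.57084836 -0.05913461  0.15090756]] side proj [[227.52804124 180.57631217]
 [280.02574344 184.17008427]]
knobtop [0.5649715  0.10244176 0.101     ]
knobtop [0.56183073 0.10349313 0.101     ]
knob net top [0.56151331 0.10834047 0.091     ]
ptr dir 53.47456417376626
red [0.5440844  0.12469968 0.062     ] 133.18019801010442
[[244.51511402 239.3154708 ]]
pliers etc [[247.43592361 184.17375196]]
oil [ 0.35523627 -0.24188489  0.1       ]
oil [ 0.35159737 -0.24184133  0.06      ]
sd [0.32647966 0.32934785 0.015     ]
padl [0.58158382 0.28185993 0.01      ]
pliers [ 0.44321201 -0.32429492  0.006     ]
```

```bash
cat >> h.py <<'E'
from scipy.spatial.transform import Rotation as Ro
def go(pos,yaw,tilt=None):
    """total turn (tool rotvec deg) and shift (tool axes) to target: tool x down, tool y at yaw deg"""
    s=bot.get_state(); R0=Ro.from_quat(s['orientation'])
    y=np.array([np.cos(np.radians(yaw)),np.sin(np.radians(yaw)),0]);x=np.array([0,0,-1.]);
    R1=Ro.from_matrix(np.c_[x,y,np.cross(x,y)])
    rv=(R0.inv()*R1).as_rotvec(degrees=True)
    d=np.array(pos)-s['tcp_pos']
    print('clock',round(s['clock'],2),'tcp',np.round(s['tcp_pos'],4),'F',np.round(s['ft_force'],1),'T',np.round(s['ft_torque'],2),'w',round(s['gripper_width'],4),'q',np.round(s['qpos'],2))
    print('axes\n',np.round(R0.as_matrix(),3)); print('turn',np.round(rv,2),'shift(now axes)',np.round(R0.inv().apply(d),4),'shift(target axes)',np.round(R1.inv().apply(d),4))
E
python3 -c "
from h import *
go([.564,.1035,.24],40)"
```

```text
clock 1.2 tcp [0.2344 0.4698 0.2267] F [-0.3  1.   0.5] T [ 0.02  0.04 -0.01] w 0.092 q [ 0.96  0.34  1.52 -0.    1.28 -0.15]
axes
 [[ 0.     0.446  0.895]
 [ 0.     0.895 -0.446]
 [-1.     0.     0.   ]]
turn [ 2.349e+01  0.000e+00 -1.000e-02] shift(now axes) [-0.0133 -0.1806  0.4585] shift(target axes) [-0.0133  0.017   0.4925]
```

Request:
apply_moves --steps '[7, 0, 0, -0.005, 0, 0, 0.06, 7, 0, 0, -0.005, 0, 0, 0.06, 7, 0, 0, -0.005, 0, 0, 0.06, 7, 0, 0, -0.005, 0, 0, 0.06, 7, 0, 0, -0.005, 0, 0, 0.06, 7, 0, 0, -0.005, 0, 0, 0.06, 7, 0, 0, -0.005, 0, 0, 0.06, 7, 0, 0, -0.005, 0, 0, 0.06, 7, 0, 0, 0, 0, 0, 0.06, 7, 0, 0, 0, 0, 0, 0.06]'

```text
clock: 2.03
tcp_pos: [0.2345, 0.4699, 0.2671]
orientation: [0.529, 0.469, -0.529, 0.469]
ft_force: [-1.2, 0.2, -0.2]
gripper_width: 0.0598
```

Request:
apply_moves --steps '[7, 0, 0, 0, 0, 0, 0.06, 7, 0, 0, 0, 0, 0, 0.06, 7, 0, 0, 0, 0, 0, 0.06, 7, 0, 0, 0, 0, 0, 0.06, 7, 0, 0, 0, 0, 0, 0.06, 3.5, 0, 0, 0, 0, 0, 0.06, 0, 0, 0, 0, 0, 0, 0.06]'

```text
clock: 2.62
tcp_pos: [0.2344, 0.4698, 0.2667]
orientation: [0.654, 0.27, -0.654, 0.27]
ft_force: [0.7, 0.5, 0.8]
gripper_width: 0.06
```

```bash
python3 -c "
from h import *
go([.564,.1035,.26],-45)"
```

```text
clock 2.62 tcp [0.2344 0.4698 0.2667] F [0.7 0.5 0.8] T [-0.07  0.16  0.02] w 0.06 q [ 0.96  0.31  1.45 -0.    1.37  1.75]
axes
 [[ 0.     0.705 -0.709]
 [ 0.    -0.709 -0.705]
 [-1.    -0.    -0.   ]]
turn [-0.14 -0.    0.  ] shift(now axes) [0.0067 0.4921 0.0248] shift(target axes) [0.0067 0.4921 0.0259]
```

Request:
apply_moves --steps '[0, 0, 0, 0, 0.02, 0.001, 0.06, 0, 0, 0, 0, 0.03, 0.0015, 0.06, 0, 0, 0, 0, 0.03, 0.0015, 0.06, 0, 0, 0, 0, 0.03, 0.0015, 0.06, 0, 0, 0, 0, 0.03, 0.0015, 0.06, 0, 0, 0, 0, 0.03, 0.0015, 0.06, 0, 0, 0, 0, 0.03, 0.0015, 0.06, 0, 0, 0, 0, 0.03, 0.0015, 0.06, 0, 0, 0, 0, 0.03, 0.0015, 0.06, 0, 0, 0, 0, 0.03, 0.0015, 0.06]'

```text
clock: 3.45
tcp_pos: [0.4299, 0.2532, 0.2669]
orientation: [0.653, 0.271, -0.653, 0.271]
ft_force: [0.4, -0.1, 0.7]
gripper_width: 0.0602
```

Request:
apply_moves --steps '[0, 0, 0, 0, 0.03, 0.0015, 0.06, 0, 0, 0, 0, 0.03, 0.0015, 0.06, 0, 0, 0, 0, 0.03, 0.0015, 0.06, 0, 0, 0, 0, 0.03, 0.0015, 0.06, 0, 0, 0, 0, 0.03, 0.0015, 0.06, 0, 0, 0, 0, 0.03, 0.002, 0.06, 0, 0, 0, 0, 0.022, 0.001, 0.06, 0, 0, 0, 0, 0, 0, 0.06, 0, 0, 0, 0, 0, 0, 0.06]'

```text
clock: 4.2
tcp_pos: [0.5648, 0.1033, 0.2662]
orientation: [-0.653, -0.271, 0.654, -0.27]
ft_force: [-0.7, 0.7, -0.9]
gripper_width: 0.0597
```

```bash
python3 -c "
from h import *
go([.564,.1035,.2],-45)
im=bot.snapshot('side'); cv2.imwrite('pics/s1.png',cv2.resize(im[100:300,150:400,::-1],None,fx=3,fy=3,interpolation=cv2.INTER_CUBIC))
print(proj('side',[bot.get_state()['tcp_pos']]))
print(bot.look_for('knob_grip','side'))
"
```

```text
clock 4.2 tcp [0.5648 0.1033 0.2662] F [-0.7  0.7 -0.9] T [-0.08  0.19  0.03] w 0.0597 q [0.05 0.41 1.31 0.   1.42 0.83]
axes
 [[-0.001  0.707 -0.707]
 [ 0.    -0.707 -0.707]
 [-1.    -0.001  0.   ]]
turn [-0.03  0.03  0.05] shift(now axes) [ 0.0662 -0.0007  0.0004] shift(target axes) [ 0.0662 -0.0008  0.0004]
[[240.47380966 187.60085944]]
[{'at': [241.8, 242.6], 'score': 0.54}]
```

View pics/s1.png

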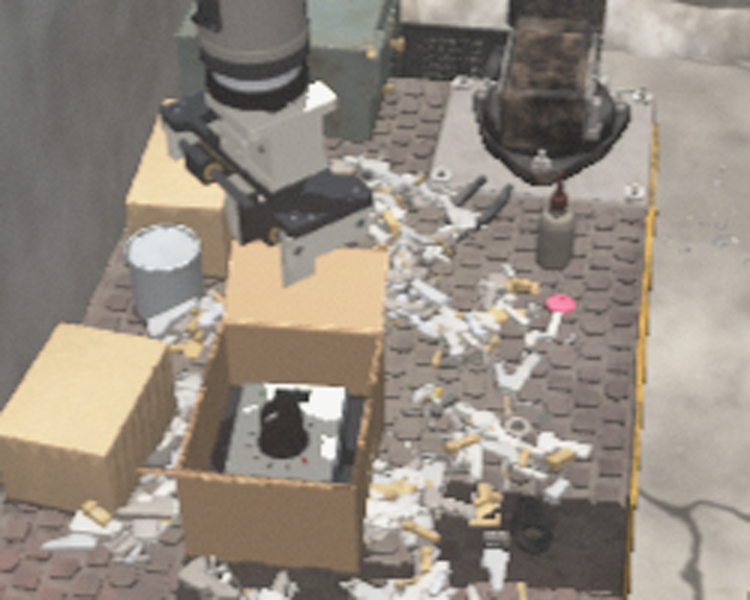

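```bash
python3 -c "
from h import *
for P in([.565,.1024],[.562,.105],[.565,.105]):
  a=proj('side',[P+[.101],P+[.067]]);b=proj('top',[P+[.101],P+[.067]])
  print(P,(a-[190-.4,170-.4])*4.6,(b-[150-.4,130-.4])*4.6)
im=bot.snapshot('side'); c=im[215:265,215:275]; cv2.imwrite('pics/s2.png',cv2.resize(c[...,::-1],None,fx=12,fy=12,interpolation=cv2.INTER_CUBIC))
for P in([.565,.1024],): print((proj('side',[P+[.101],P+[.067]])-[214.5,214.5])*12)
"
```

```text
[0.565, 0.1024] [[251.56745397 308.07656983]
 [254.95550821 350.26783971]] [[427.12653554 215.94469566]
 [432.00257867 228.06900409]]
[0.562, 0.105] [[255.81533482 311.89038588]
 [259.13803141 354.08852279]] [[422.12524479 221.71955787]
 [427.14406614 233.68571357]]
[0.565, 0.105] [[250.58493417 311.31545231]
 [253.99409659 353.51090848]] [[422.09208006 216.0159207 ]
 [427.11022003 228.13890004]]
[[357.46292339 264.87800824]
 [366.30132576 374.94219056]]
```

View pics/s2.png

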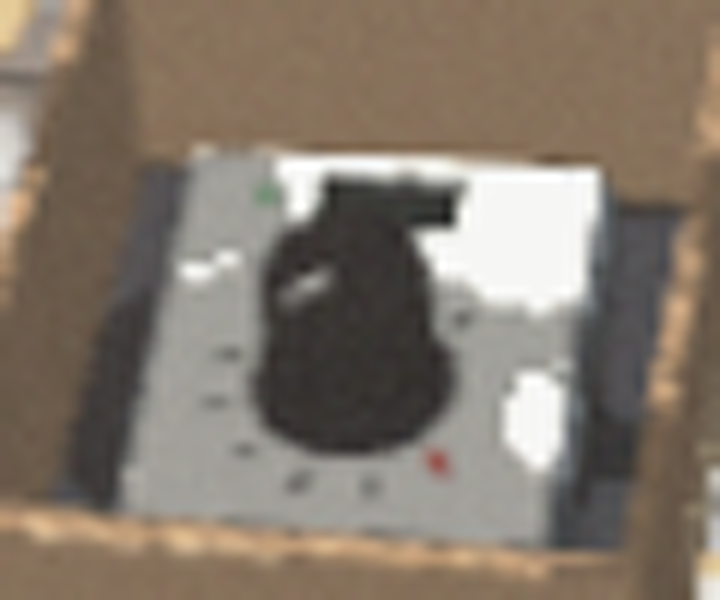

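Request:
apply_moves --steps '[0, 0, 0, 0.03, 0.001, -0.001, 0.06, 0, 0, 0, 0.03, 0, 0, 0.06, 0, 0, 0, 0.03, 0, 0, 0.06, 0, 0, 0, 0.03, 0, 0, 0.06, 0, 0, 0, 0.02, 0, 0, 0.06, 0, 0, 0, 0.02, 0, 0, 0.06, 0, 0, 0, 0.01, 0, 0, 0.06, 0, 0, 0, 0.01, 0, 0, 0.06, 0, 0, 0, 0.007, 0, 0, 0.06, 0, 0, 0, 0.005, 0, 0, 0.06]'

```text
clock: 5.18
tcp_pos: [0.5661, 0.1045, 0.0747]
orientation: [0.654, 0.271, -0.653, 0.271]
ft_force: [-0.4, -0.6, -0.3]
gripper_width: 0.0599
```

```bash
python3 -c "
from h import *
go([.566,.1035,.073],-45)
im=bot.snapshot('side'); cv2.imwrite('pics/s3.png',cv2.resize(im[150:290,170:320,::-1],None,fx=4,fy=4,interpolation=cv2.INTER_CUBIC))
im=bot.snapshot('top'); cv2.imwrite('pics/t3.png',cv2.resize(im[100:240,130:330,::-1],None,fx=4,fy=4,interpolation=cv2.INTER_CUBIC))
"
```

```text
clock 5.18 tcp [0.5661 0.1045 0.0747] F [-0.4 -0.6 -0.3] T [-0.    0.1  -0.01] w 0.0599 q [0.05 0.59 1.57 0.   0.98 0.83]
axes
 [[ 0.001  0.707 -0.707]
 [ 0.    -0.707 -0.707]
 [-1.     0.    -0.001]]
turn [ 0.02 -0.04 -0.03] shift(now axes) [0.0017 0.0006 0.0008] shift(target axes) [0.0017 0.0006 0.0008]
```

View pics/s3.png

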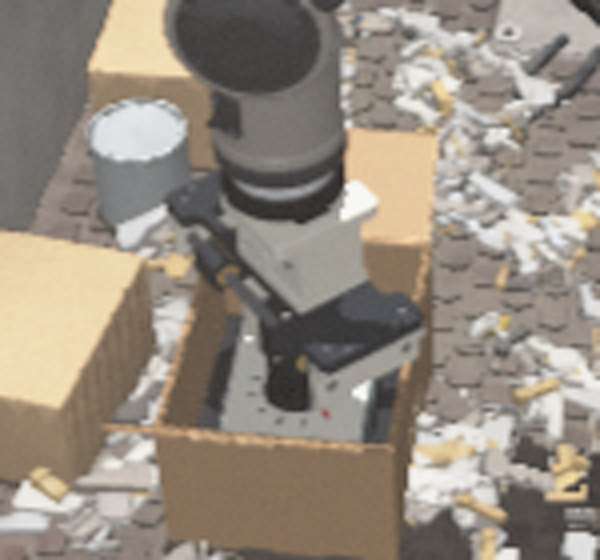

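View pics/t3.png

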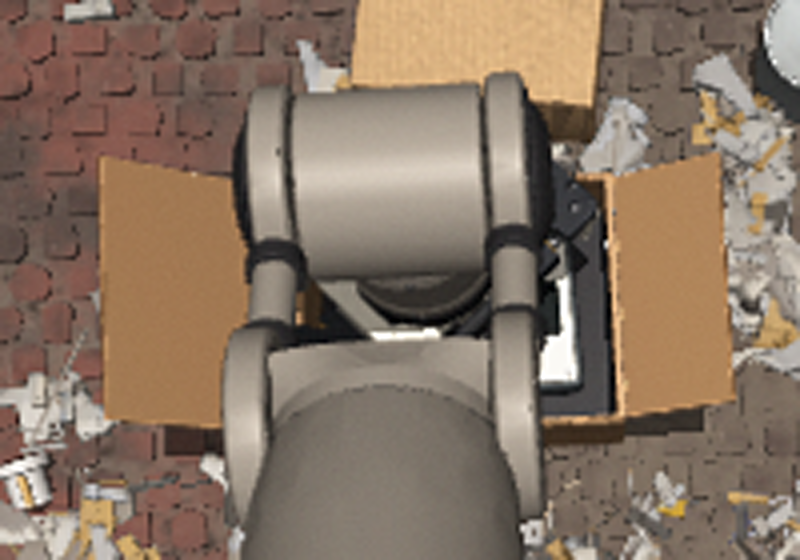

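Request:
apply_moves --steps '[0, 0, 0, 0, 0, 0, 0.04, 0, 0, 0, 0, 0, 0, 0.036, 0, 0, 0, 0, 0, 0, 0.03, 0, 0, 0, 0, 0, 0, 0.03, 0, 0, 0, 0, 0, 0, 0.03, 0, 0, 0, 0, 0, 0, 0.03]' --squeeze 12

```text
clock: 5.78
tcp_pos: [0.5666, 0.1038, 0.0753]
orientation: [0.654, 0.27, -0.653, 0.271]
ft_force: [1.6, -3.0, 2.8]
gripper_width: 0.0347
```

```bash
python3 -c "
from h import *
go([.566,.1035,.073],-45)"
```

```text
clock 5.78 tcp [0.5666 0.1038 0.0753] F [ 1.6 -3.   2.8] T [-0.48 -0.09 -0.02] w 0.0347 q [ 0.05  0.59  1.57 -0.    0.98  0.83]
axes
 [[ 0.002  0.707 -0.707]
 [-0.    -0.707 -0.707]
 [-1.     0.001 -0.001]]
turn [-0.02 -0.06 -0.09] shift(now axes) [ 0.0023 -0.0003  0.0006] shift(target axes) [ 0.0023 -0.0003  0.0006]
```

Request:
apply_moves --steps '[0, 0, 0, 0, 0.0007, 0, 0.03, -3, 0, 0, 0, 0, 0, 0.03, -4, 0, 0, 0, 0, 0, 0.03, -4, 0, 0, 0, 0, 0, 0.03, -4, 0, 0, 0, 0, 0, 0.03, -4, 0, 0, 0, 0, 0, 0.03, -4, 0, 0, 0, 0, 0, 0.03, -4, 0, 0, 0, 0, 0, 0.03, -4, 0, 0, 0, 0, 0, 0.03, 0, 0, 0, 0, 0, 0, 0.03]'

```text
clock: 6.62
tcp_pos: [0.5673, 0.1034, 0.0753]
orientation: [0.557, 0.435, -0.556, 0.436]
ft_force: [2.0, -2.6, 3.3]
gripper_width: 0.0351
```

```bash
python3 -c "
from h import *
go([.566,.1035,.073],-14)
im=bot.snapshot('side'); cv2.imwrite('pics/s4.png',cv2.resize(im[150:290,170:320,::-1],None,fx=4,fy=4,interpolation=cv2.INTER_CUBIC))
"
```

```text
clock 6.62 tcp [0.5673 0.1034 0.0753] F [ 2.  -2.6  3.3] T [-0.47 -0.24  0.07] w 0.0351 q [ 0.05  0.59  1.57 -0.    0.98  0.29]
axes
 [[ 0.002  0.971 -0.24 ]
 [-0.    -0.24  -0.971]
 [-1.     0.002 -0.   ]]
turn [ 0.12 -0.02 -0.12] shift(now axes) [ 0.0023 -0.0013  0.0002] shift(target axes) [ 0.0023 -0.0013  0.0002]
```

View pics/s4.png

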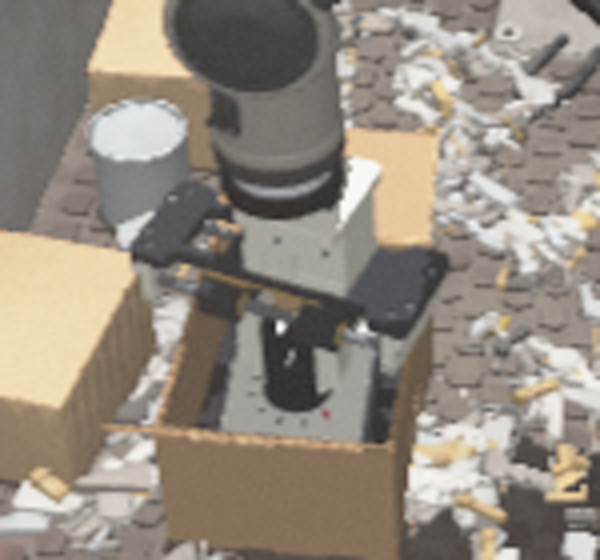

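Request:
apply_moves --steps '[-4, 0, 0, 0, 0, 0, 0.03, -4, 0, 0, 0, 0, 0, 0.03, -4, 0, 0, 0, 0, 0, 0.03, -4, 0, 0, 0, 0, 0, 0.03, -4, 0, 0, 0, 0, 0, 0.03, -4, 0, 0, 0, 0, 0, 0.03, -4, 0, 0, 0, 0, 0, 0.03, -4, 0, 0, 0, 0, 0, 0.03, -4, 0, 0, 0, 0, 0, 0.03, -4, 0, 0, 0, 0, 0, 0.03]'

```text
clock: 7.5
tcp_pos: [0.5683, 0.1035, 0.0753]
orientation: [0.375, 0.598, -0.374, 0.601]
ft_force: [6.4, -2.5, 0.2]
gripper_width: 0.0346
```

```bash
python3 -c "
from h import *
go([.566,.1035,.073],26)
"
```

```text
clock 7.5 tcp [0.5683 0.1035 0.0753] F [ 6.4 -2.5  0.2] T [-0.39 -0.99 -0.06] w 0.0346 q [ 0.05  0.59  1.57 -0.    0.98 -0.41]
axes
 [[ 0.004  0.899  0.439]
 [ 0.     0.439 -0.899]
 [-1.     0.004  0.002]]
turn [ 0.02  0.1  -0.22] shift(now axes) [ 0.0023 -0.002  -0.001 ] shift(target axes) [ 0.0023 -0.002  -0.001 ]
```

Request:
apply_moves --steps '[-2, 0, 0, 0, 0, 0, 0.03, -2, 0, 0, 0, 0, 0, 0.03, -2, 0, 0, 0, 0, 0, 0.03]'

```text
clock: 7.75
tcp_pos: [0.5684, 0.1035, 0.0753]
orientation: [0.344, 0.617, -0.342, 0.62]
ft_force: [6.5, -1.4, 0.3]
gripper_width: 0.0348
```

```bash
python3 -c "
from h import *
go([.566,.1035,.073],32)
im=bot.snapshot('side'); cv2.imwrite('pics/s5.png',cv2.resize(im[190:270,200:290,::-1],None,fx=7,fy=7,interpolation=cv2.INTER_CUBIC))
"
```

```text
clock 7.75 tcp [0.5684 0.1035 0.0753] F [ 6.5 -1.4  0.3] T [-0.42 -0.99 -0.1 ] w 0.0348 q [ 0.05  0.59  1.57 -0.    0.98 -0.51]
axes
 [[ 0.005  0.849  0.529]
 [ 0.     0.529 -0.849]
 [-1.     0.004  0.002]]
turn [-0.08  0.13 -0.23] shift(now axes) [ 0.0023 -0.002  -0.0013] shift(target axes) [ 0.0023 -0.002  -0.0013]
```

View pics/s5.png

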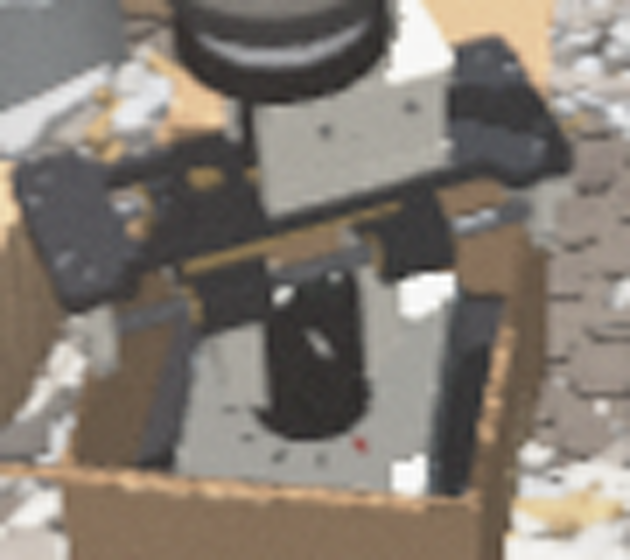

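Request:
apply_moves --steps '[-2, 0, 0, 0, 0, 0, 0.03, -2, 0, 0, 0, 0, 0, 0.03, -2, 0, 0, 0, 0, 0, 0.03]'

```text
clock: 8.05
tcp_pos: [0.5685, 0.1036, 0.0753]
orientation: [0.311, 0.634, -0.31, 0.637]
ft_force: [7.1, -0.4, -0.2]
gripper_width: 0.0347
```

```bash
python3 -c "
from h import *
go([.566,.1035,.073],38)
im=bot.snapshot('side'); cv2.imwrite('pics/s6.png',cv2.resize(im[215:265,220:270,::-1],None,fx=11,fy=11,interpolation=cv2.INTER_CUBIC))
"
```

```text
clock 8.05 tcp [0.5685 0.1036 0.0753] F [ 7.1 -0.4 -0.2] T [-0.36 -1.11 -0.08] w 0.0347 q [ 0.05  0.59  1.57  0.    0.98 -0.61]
axes
 [[ 0.005  0.789  0.615]
 [ 0.     0.615 -0.789]
 [-1.     0.004  0.003]]
turn [-0.08  0.16 -0.23] shift(now axes) [ 0.0023 -0.0021 -0.0015] shift(target axes) [ 0.0023 -0.0021 -0.0015]
```

View pics/s6.png

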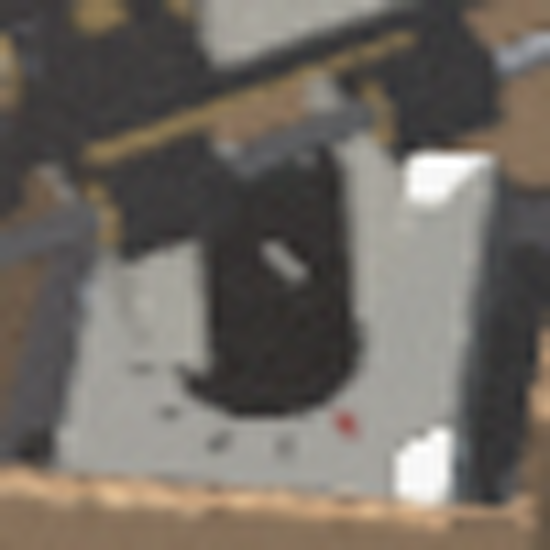

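```bash
python3 -c "
from h import *
g=lambda u,v,z:atz('side',(220+u/11-.45,215+v/11-.45),z)
a=g(265,245,.101);b=g(303,277,.101);r=g(346,425,.062);c=np.array([.5685,.1035,0])
print(a,b,r,[np.degrees(np.arctan2(*(q)[[1,0]])) for q in(b-a,b-c,a-c,r-c)])
"
```

```text
[0.56646218 0.10354689 0.101     ] [0.55543217 0.11253614 0.101     ] [0.54521827 0.12166798 0.062     ] [np.float64(140.8206200903814), np.float64(145.3369333926034), np.float64(178.68181305311623), np.float64(142.0331702659996)]
```

Request:
apply_moves --steps '[-2, 0, 0, 0, 0.002, 0.0015, 0.03, -2, 0, 0, 0, 0, 0, 0.03, -2, 0, 0, 0, 0, 0, 0.03, -2, 0, 0, 0, 0, 0, 0.03]'

```text
clock: 8.43
tcp_pos: [0.5685, 0.1041, 0.0748]
orientation: [0.266, 0.656, -0.265, 0.655]
ft_force: [0.2, 0.3, 2.6]
gripper_width: 0.0353
```

```bash
python3 -c "
from h import *
go([.566,.1035,.073],46)
im=bot.snapshot('side'); cv2.imwrite('pics/s7.png',cv2.resize(im[215:265,220:270,::-1],None,fx=11,fy=11,interpolation=cv2.INTER_CUBIC))
"
```

```text
clock 8.43 tcp [0.5685 0.1041 0.0748] F [0.2 0.3 2.6] T [-0.07  0.04 -0.32] w 0.0353 q [ 0.05  0.59  1.57  0.    0.98 -0.75]
axes
 [[-0.001  0.696  0.718]
 [ 0.001  0.718 -0.696]
 [-1.    -0.    -0.001]]
turn [-0.11 -0.07  0.  ] shift(now axes) [ 0.0018 -0.0021 -0.0014] shift(target axes) [ 0.0018 -0.0021 -0.0014]
```

View pics/s7.png

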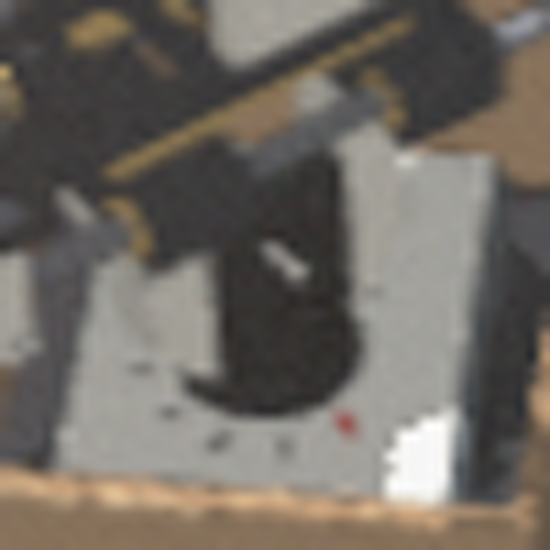

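Request:
apply_moves --steps '[0, 0, 0, 0, 0, 0, 0.06, 0, 0, 0, 0, 0, 0, 0.06, 0, 0, 0, -0.01, 0, 0, 0.06, 0, 0, 0, -0.02, 0, 0, 0.06, 0, 0, 0, -0.03, 0, 0, 0.06, 3, 0, 0, -0.03, 0, 0, 0.06, 7, 0, 0, -0.03, 0, 0, 0, 7, 0, 0, -0.03, 0, 0, 0, 7, 0, 0, 0, 0, 0, 0, 7, 0, 0, 0, 0, 0, 0]'

```text
clock: 9.32
tcp_pos: [0.5697, 0.1039, 0.2278]
orientation: [0.434, 0.558, -0.431, 0.561]
ft_force: [0.3, 0.5, -0.8]
gripper_width: 0.0377
```

Request:
apply_moves --steps '[7, 0, 0, 0, 0, 0, 0, 5.6, 0, 0, 0, 0, 0, 0, 0, 0, 0, 0, 0, 0, 0]'

```text
clock: 9.57
tcp_pos: [0.5687, 0.1038, 0.2253]
orientation: [0.491, 0.509, -0.49, 0.509]
ft_force: [-0.4, 1.4, -0.7]
gripper_width: 0.0179
```

```bash
python3 -c "
from h import *
go([.572,-.105,.22],2.4)
im=bot.snapshot('side'); cv2.imwrite('pics/s8.png',cv2.resize(im[150:290,170:320,::-1],None,fx=4,fy=4,interpolation=cv2.INTER_CUBIC))
"
```

```text
clock 9.57 tcp [0.5687 0.1038 0.2253] F [-0.4  1.4 -0.7] T [-0.1   0.07  0.07] w 0.0179 q [0.05 0.44 1.38 0.   1.33 0.01]
axes
 [[ 0.     0.999  0.037]
 [ 0.     0.037 -0.999]
 [-1.     0.    -0.   ]]
turn [-0.26 -0.01 -0.01] shift(now axes) [ 0.0053 -0.0045  0.2088] shift(target axes) [ 0.0053 -0.0055  0.2087]
```

View pics/s8.png

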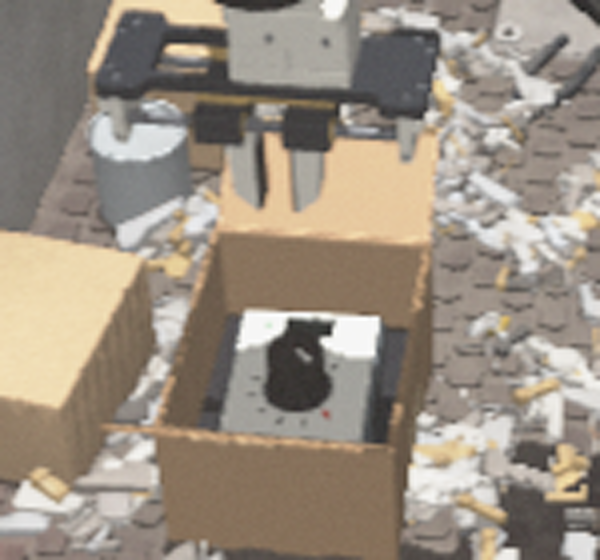

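Request:
apply_moves --steps '[0, 0, 0, 0, 0, 0.03, 0, 0, 0, 0, 0, -0.002, 0.03, 0, 0, 0, 0, 0, -0.002, 0.03, 0, 0, 0, 0, 0, -0.001, 0.03, 0, 0, 0, 0, 0, 0, 0.03, 0, 0, 0, 0, 0, 0, 0.03, 0, 0, 0, 0, 0, 0, 0.03, 0, 0, 0, 0, 0, 0, 0, 0]'

```text
clock: 10.28
tcp_pos: [0.5726, -0.1114, 0.2247]
orientation: [0.489, 0.509, -0.49, 0.511]
ft_force: [-0.4, 0.9, -0.2]
gripper_width: 0.0007
```

Request:
apply_moves --steps '[0, 0, 0, 0.025, 0, 0, 0, 0, 0, 0, 0.025, 0, 0, 0, 0, 0, 0, 0.02, 0, 0, 0, 0, 0, 0, 0.014, 0, 0, 0, 0, 0, 0, 0, 0, 0, 0]'

```text
clock: 10.7
tcp_pos: [0.5707, -0.1053, 0.1376]
orientation: [0.488, 0.513, -0.49, 0.509]
ft_force: [-0.5, -0.6, -1.1]
gripper_width: 0.0003
```

```bash
python3 -c "
from h import *
go([.572,-.05,.14],2.4)
im=bot.snapshot('side'); cv2.imwrite('pics/s9.png',cv2.resize(im[120:260,190:340,::-1],None,fx=4,fy=4,interpolation=cv2.INTER_CUBIC))
im=bot.snapshot('top'); cv2.imwrite('pics/t9.png',cv2.resize(im[100:240,180:380,::-1],None,fx=4,fy=4,interpolation=cv2.INTER_CUBIC))
"
```

```text
clock 10.7 tcp [ 0.5707 -0.1053  0.1376] F [-0.5 -0.6 -1.1] T [-0.09  0.1   0.02] w 0.0003 q [-0.31  0.53  1.49  0.    1.13 -0.36]
axes
 [[-0.006  0.999  0.044]
 [ 0.002  0.044 -0.999]
 [-1.    -0.006 -0.003]]
turn [ 0.13 -0.15  0.34] shift(now axes) [-0.0023  0.0037 -0.0552] shift(target axes) [-0.0024  0.0036 -0.0552]
```

View pics/s9.png

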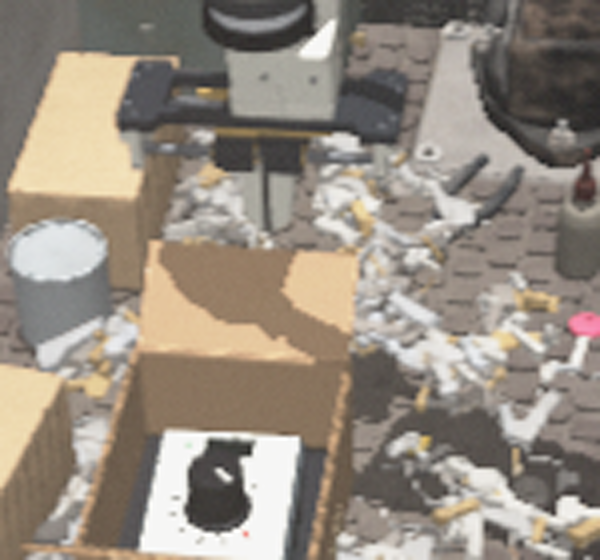

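View pics/t9.png

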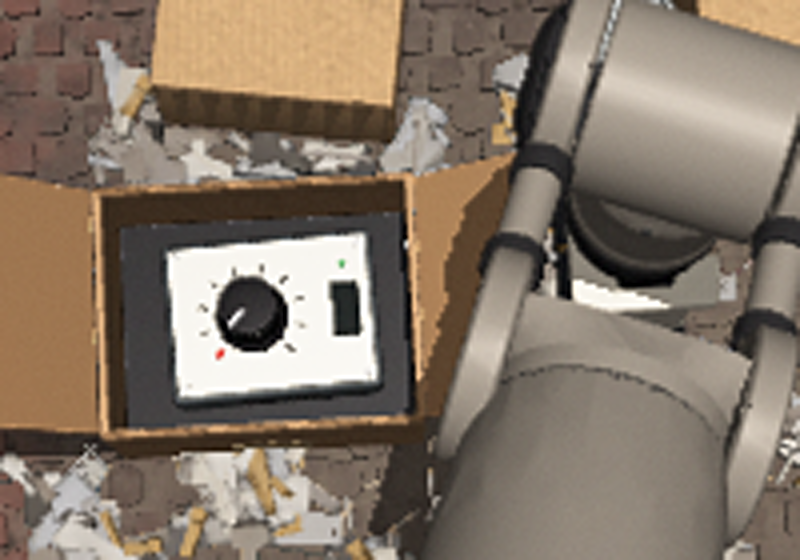

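Request:
apply_moves --steps '[0, 0, 0, 0, 0, -0.015, 0, 0, 0, 0, 0, 0, -0.015, 0, 0, 0, 0, 0, 0, -0.015, 0, 0, 0, 0, 0, 0, -0.015, 0, 0, 0, 0, 0, 0, -0.015, 0, 0, 0, 0, 0, 0, -0.015, 0]'

```text
clock: 11.3
tcp_pos: [0.5692, -0.0145, 0.1423]
orientation: [0.49, 0.51, -0.489, 0.511]
ft_force: [-0.1, -0.4, -0.4]
gripper_width: 0.0007
```

```bash
python3 -c "
from h import *
go([.572,-.05,.14],2.4)
im=bot.snapshot('side'); cv2.imwrite('pics/s10.png',cv2.resize(im[120:260,190:340,::-1],None,fx=4,fy=4,interpolation=cv2.INTER_CUBIC))
"
```

```text
clock 11.3 tcp [ 0.5692 -0.0145  0.1423] F [-0.1 -0.4 -0.4] T [-0.12  0.01  0.03] w 0.0007 q [-0.16  0.5   1.52  0.    1.12 -0.2 ]
axes
 [[ 0.003  0.999  0.043]
 [-0.     0.043 -0.999]
 [-1.     0.003  0.   ]]
turn [ 0.04  0.02 -0.15] shift(now axes) [0.0023 0.0012 0.0356] shift(target axes) [0.0023 0.0013 0.0356]
```

View pics/s10.png

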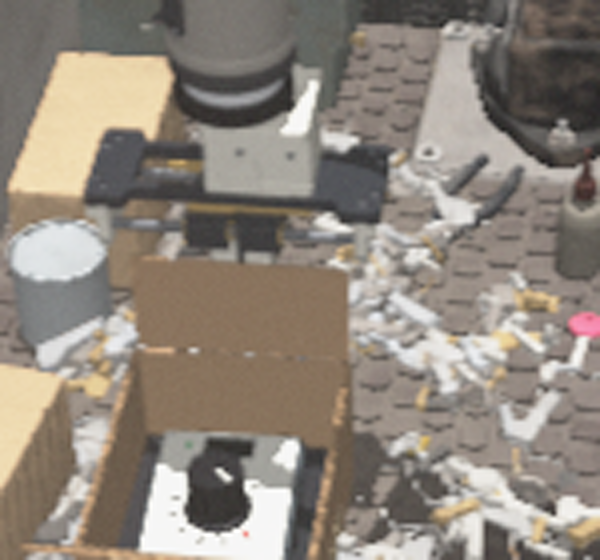

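Request:
apply_moves --steps '[0, 0, 0, 0, 0, -0.012, 0, 0, 0, 0, 0, 0, -0.012, 0, 0, 0, 0, 0, 0, -0.012, 0, 0, 0, 0, 0.002, 0, -0.012, 0, 0, 0, 0, 0.007, 0, -0.008, 0, 0, 0, 0, 0.007, 0, -0.006, 0, 0, 0, 0, 0.007, 0, -0.004, 0, 0, 0, 0, 0, 0, 0, 0]'

```text
clock: 12.02
tcp_pos: [0.5649, 0.0504, 0.1155]
orientation: [0.489, 0.512, -0.49, 0.509]
ft_force: [-0.4, 0.3, -1.2]
gripper_width: 0.0005
```

```bash
python3 -c "
from h import *
go([.572,.055,.11],2.4)
im=bot.snapshot('side'); cv2.imwrite('pics/s11.png',cv2.resize(im[140:280,170:320,::-1],None,fx=4,fy=4,interpolation=cv2.INTER_CUBIC))
"
```

```text
clock 12.02 tcp [0.5649 0.0504 0.1155] F [-0.4  0.3 -1.2] T [-0.07  0.08  0.02] w 0.0005 q [-0.05  0.53  1.55  0.    1.06 -0.09]
axes
 [[-0.004  0.999  0.042]
 [ 0.     0.042 -0.999]
 [-1.    -0.004 -0.001]]
turn [ 0.02 -0.04  0.21] shift(now axes) [ 0.0055  0.0073 -0.0043] shift(target axes) [ 0.0055  0.0073 -0.0043]
```

View pics/s11.png

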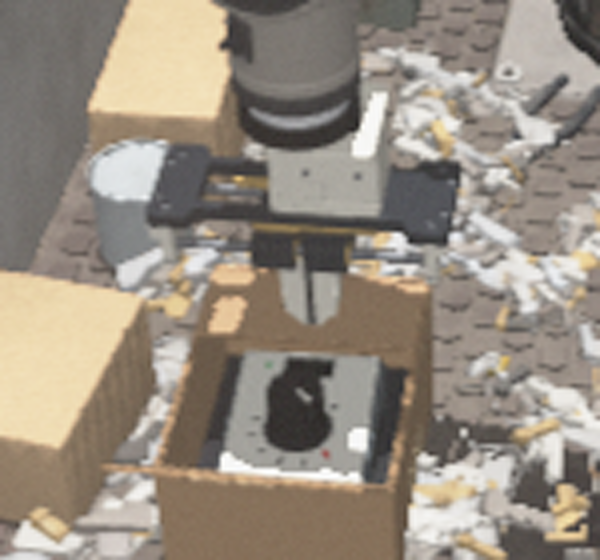

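Request:
apply_moves --steps '[0, 0, 0, 0.002, 0, -0.004, 0, 0, 0, 0, 0.002, 0, -0.003, 0, 0, 0, 0, 0.0015, 0, 0, 0, 0, 0, 0, 0, 0, 0, 0]'

```text
clock: 12.4
tcp_pos: [0.5658, 0.0565, 0.112]
orientation: [0.489, 0.51, -0.49, 0.51]
ft_force: [0.0, 0.0, 0.3]
gripper_width: 0.0004
```

Request:
apply_moves --steps '[0, 0, 0, 0.0015, 0, 0, 0, 0, 0, 0, 0.0, 0, 0, 0]'

```text
clock: 12.57
tcp_pos: [0.5661, 0.0564, 0.1113]
orientation: [0.49, 0.51, -0.489, 0.51]
ft_force: [0.0, 0.8, 1.4]
gripper_width: 0.0006
```

Request:
apply_moves --steps '[0, 0, 0, 0.001, 0, 0, 0, 0, 0, 0, 0.001, 0, 0, 0, 0, 0, 0, 0, 0, 0, 0]'

```text
clock: 12.82
tcp_pos: [0.5662, 0.0564, 0.111]
orientation: [0.49, 0.51, -0.489, 0.511]
ft_force: [-5.4, 0.5, 15.2]
gripper_width: 0.0005
```

Request:
apply_moves --steps '[0, 0, 0, 0.001, 0, 0, 0, 0, 0, 0, 0.001, 0, 0, 0, 0, 0, 0, 0, 0, 0, 0]'

```text
clock: 13.07
tcp_pos: [0.5663, 0.0564, 0.1108]
orientation: [0.49, 0.509, -0.489, 0.511]
ft_force: [-9.4, -0.8, 26.7]
gripper_width: 0.0004
```

Request:
apply_moves --steps '[0, 0, 0, -0.01, 0, 0, 0, 0, 0, 0, -0.03, 0, 0, 0, 0, 0, 0, -0.04, 0, 0, 0, 0, 0, 0, -0.04, 0, 0, 0, 0, 0, 0, -0.035, 0, 0, 0, 0, 0, 0, 0, 0, -0.03, 0, 0, 0, 0, 0, 0, -0.03, 0, 0, 0, 0, 0, 0, -0.03, 0, 0, 0, 0, 0, 0, -0.03, 0, 0, 0, 0, 0, 0, -0.03, 0]'

```text
clock: 13.9
tcp_pos: [0.5594, 0.2075, 0.2618]
orientation: [0.49, 0.51, -0.49, 0.51]
ft_force: [0.6, -0.7, -0.3]
gripper_width: 0.0005
```

Request:
apply_moves --steps '[0, 0, 0, 0, 0, -0.03, 0, 0, 0, 0, 0, 0, -0.03, 0, 0, 0, 0, 0, 0, -0.03, 0, 0, 0, 0, 0, 0, -0.03, 0, 0, 0, 0, 0, 0, 0, 0, 0, 0, 0, 0, 0, 0, 0]'

```text
clock: 14.4
tcp_pos: [0.5542, 0.3275, 0.2611]
orientation: [0.489, 0.511, -0.489, 0.511]
ft_force: [-0.2, -0.2, -0.1]
gripper_width: 0.0004
```

```bash
python3 -c "
from h import *
go([.5545,.33,.19],2.4)
im=bot.snapshot('top'); cv2.imwrite('pics/t12.png',cv2.resize(im[100:240,130:330,::-1],None,fx=4,fy=4,interpolation=cv2.INTER_CUBIC))
im=bot.snapshot('side'); cv2.imwrite('pics/s12.png',cv2.resize(im[150:300,170:320,::-1],None,fx=4,fy=4,interpolation=cv2.INTER_CUBIC))
"
```

```text
clock 14.4 tcp [0.5542 0.3275 0.2611] F [-0.2 -0.2 -0.1] T [-0.11  0.04 -0.05] w 0.0004 q [ 0.41  0.55  1.1  -0.    1.49  0.37]
axes
 [[-0.001  0.999  0.044]
 [-0.     0.044 -0.999]
 [-1.    -0.001  0.   ]]
turn [0.13 0.03 0.04] shift(now axes) [ 0.0711  0.0005 -0.0025] shift(target axes) [ 0.0711  0.0004 -0.0025]
```

View pics/t12.png

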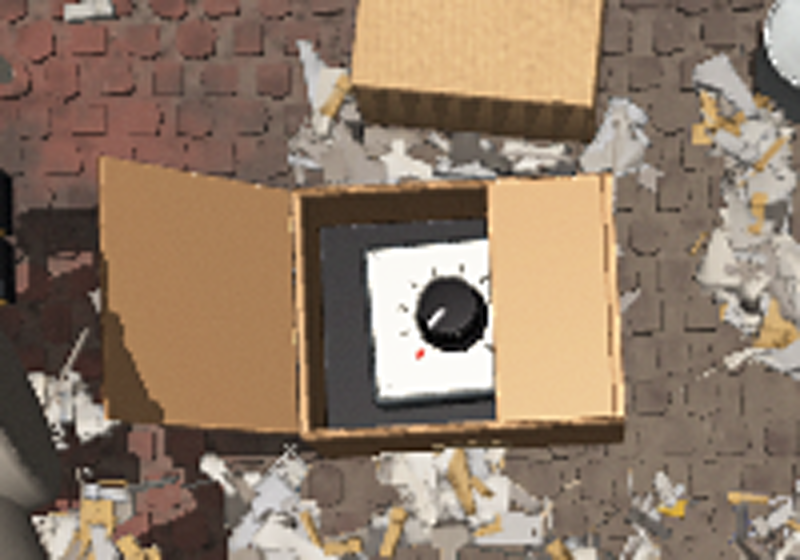

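View pics/s12.png

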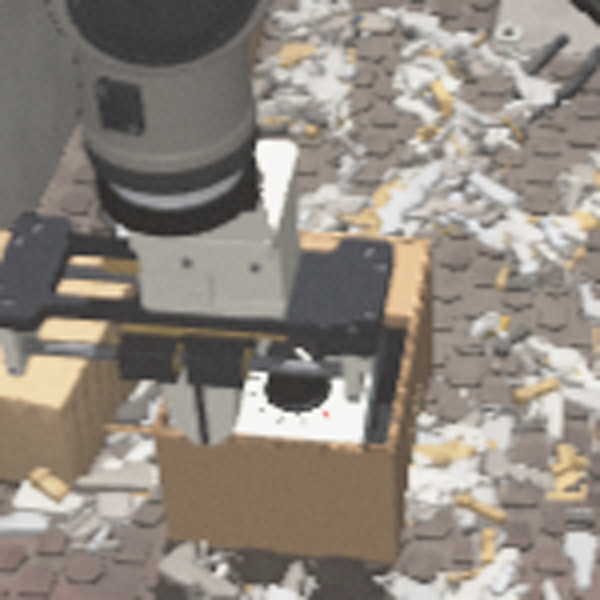

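Request:
apply_moves --steps '[0, 0, 0, 0.025, 0, -0.002, 0, 0, 0, 0, 0.025, 0, 0, 0, 0, 0, 0, 0.02, 0, 0, 0, 0, 0, 0, 0, 0, 0, 0]'

```text
clock: 14.83
tcp_pos: [0.5529, 0.3257, 0.1873]
orientation: [0.487, 0.511, -0.493, 0.509]
ft_force: [-0.8, -0.3, -0.4]
gripper_width: 0.0004
```

Request:
apply_moves --steps '[0, 0, 0, 0, 0, 0.015, 0, 0, 0, 0, 0, 0, 0.015, 0, 0, 0, 0, 0, 0, 0.015, 0, 0, 0, 0, 0, 0, 0.015, 0, 0, 0, 0, 0, 0, 0.015, 0, 0, 0, 0, 0, 0, 0.015, 0, 0, 0, 0, 0, 0, 0.015, 0, 0, 0, 0, 0, 0, 0.015, 0, 0, 0, 0, 0, 0, 0.01, 0]'

```text
clock: 15.58
tcp_pos: [0.56, 0.1962, 0.1918]
orientation: [0.49, 0.51, -0.49, 0.51]
ft_force: [-0.3, 1.3, -1.2]
gripper_width: 0.0003
```

```bash
python3 -c "
from h import *
go([.5595,.2,.19],2.4)
im=bot.snapshot('side'); cv2.imwrite('pics/s13.png',cv2.resize(im[150:300,170:320,::-1],None,fx=4,fy=4,interpolation=cv2.INTER_CUBIC))
"
```

```text
clock 15.58 tcp [0.56   0.1962 0.1918] F [-0.3  1.3 -1.2] T [ 0.04  0.07 -0.03] w 0.0003 q [ 0.21  0.5   1.38 -0.    1.27  0.17]
axes
 [[-0.     0.999  0.041]
 [-0.     0.041 -0.999]
 [-1.    -0.     0.   ]]
turn [-0.07  0.01  0.01] shift(now axes) [ 0.0018 -0.0004 -0.0038] shift(target axes) [ 0.0018 -0.0004 -0.0038]
```

View pics/s13.png

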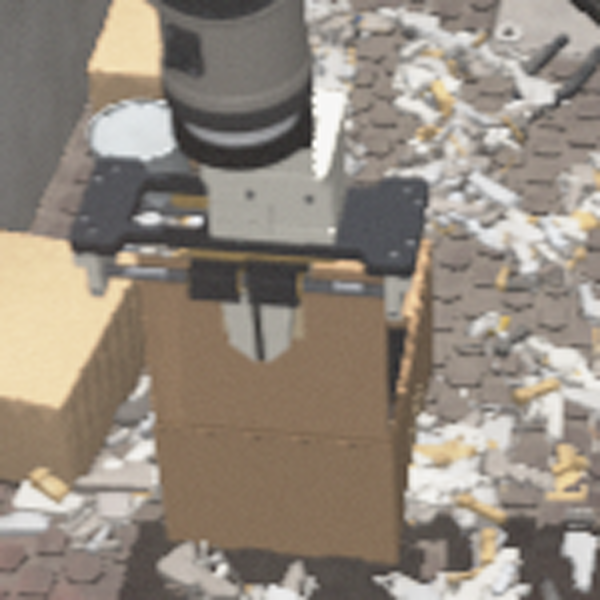

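Request:
apply_moves --steps '[0, 0, 0, 0, 0, 0.015, 0, 0, 0, 0, 0, 0, 0.015, 0, 0, 0, 0, 0, 0, 0.015, 0, 0, 0, 0, 0, 0, 0.015, 0, 0, 0, 0, 0.007, 0, 0.01, 0, 0, 0, 0, 0.007, 0, 0.009, 0, 0, 0, 0, 0.011, 0, 0.0075, 0, 0, 0, 0, 0.011, 0, 0.0075, 0, 0, 0, 0, 0, 0, 0, 0]'

```text
clock: 16.38
tcp_pos: [0.5624, 0.1033, 0.1527]
orientation: [0.488, 0.511, -0.491, 0.509]
ft_force: [-0.3, 0.5, -0.7]
gripper_width: 0.0006
```

Request:
apply_moves --steps '[0, 0, 0, 0.011, 0, 0.004, 0, 0, 0, 0, 0.011, 0, 0.004, 0, 0, 0, 0, 0.008, 0, 0.004, 0, 0, 0, 0, 0, 0, 0, 0]'

```text
clock: 16.72
tcp_pos: [0.5634, 0.0922, 0.124]
orientation: [0.489, 0.511, -0.49, 0.509]
ft_force: [-0.9, -0.6, -0.2]
gripper_width: 0.0006
```

```bash
python3 -c "
from h import *
go([.564,.085,.118],2.4)
im=bot.snapshot('side'); cv2.imwrite('pics/s14.png',cv2.resize(im[150:300,170:320,::-1],None,fx=4,fy=4,interpolation=cv2.INTER_CUBIC))
"
```

```text
clock 16.72 tcp [0.5634 0.0922 0.124 ] F [-0.9 -0.6 -0.2] T [-0.06  0.02  0.04] w 0.0006 q [ 0.03  0.52  1.53 -0.    1.09 -0.01]
axes
 [[-0.003  0.999  0.041]
 [-0.     0.041 -0.999]
 [-1.    -0.003  0.   ]]
turn [-0.02  0.    0.19] shift(now axes) [0.006  0.0004 0.0072] shift(target axes) [0.006  0.0003 0.0072]
```

View pics/s14.png

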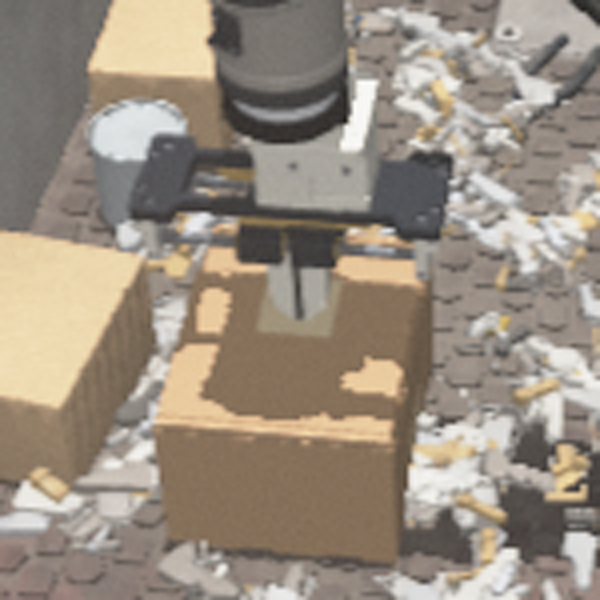

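Request:
apply_moves --steps '[0, 0, 0, 0.003, 0, 0.003, 0, 0, 0, 0, 0.003, 0, 0, 0, 0, 0, 0, 0.0015, 0, 0, 0, 0, 0, 0, 0, 0, 0, 0]'

```text
clock: 17.1
tcp_pos: [0.5645, 0.0896, 0.1181]
orientation: [0.49, 0.51, -0.489, 0.51]
ft_force: [0.1, -0.2, 0.9]
gripper_width: 0.0005
```

Request:
apply_moves --steps '[0, 0, 0, 0.001, 0, 0, 0, 0, 0, 0, 0.001, 0, 0, 0, 0, 0, 0, 0, 0, 0, 0]'

```text
clock: 17.35
tcp_pos: [0.5645, 0.0895, 0.1162]
orientation: [0.49, 0.51, -0.489, 0.51]
ft_force: [0.1, 0.7, -0.2]
gripper_width: 0.0007
```

Request:
apply_moves --steps '[0, 0, 0, 0.001, 0, 0, 0, 0, 0, 0, 0.001, 0, 0, 0, 0, 0, 0, 0, 0, 0, 0]'

```text
clock: 17.6
tcp_pos: [0.5647, 0.0895, 0.1152]
orientation: [0.49, 0.51, -0.489, 0.511]
ft_force: [-2.3, 0.4, 5.7]
gripper_width: 0.0005
```

Request:
apply_moves --steps '[0, 0, 0, 0.001, 0, 0, 0, 0, 0, 0, 0.0005, 0, 0, 0, 0, 0, 0, 0, 0, 0, 0]'

```text
clock: 17.85
tcp_pos: [0.5648, 0.0896, 0.1149]
orientation: [0.49, 0.51, -0.489, 0.511]
ft_force: [-5.8, -0.1, 15.0]
gripper_width: 0.0005
```

Seated firmly. Retreat up and clear to the side, then check.

Request:
apply_moves --steps '[0, 0, 0, -0.005, 0, 0, 0, 0, 0, 0, -0.02, 0, 0, 0, 0, 0, 0, -0.03, 0, 0, 0, 0, 0, 0, -0.035, 0, 0, 0, 0, 0, 0, -0.035, 0, 0, 0, 0, 0, 0, 0, 0, -0.035, 0, 0, 0, 0, 0, 0, -0.035, 0, 0, 0, 0, 0, 0, -0.035, 0, 0, 0, 0, 0, 0, -0.035, 0, 0, 0, 0, 0, 0, -0.035, 0]'

```text
clock: 18.68
tcp_pos: [0.5569, 0.2659, 0.2378]
orientation: [0.49, 0.51, -0.49, 0.51]
ft_force: [-0.2, 0.0, -0.5]
gripper_width: 0.0006
```

Request:
apply_moves --steps '[0, 0, 0, 0, 0, -0.035, 0, 0, 0, 0, 0, 0, -0.035, 0, 0, 0, 0, 0, 0, 0, 0]'

```text
clock: 18.93
tcp_pos: [0.5527, 0.3403, 0.237]
orientation: [0.489, 0.512, -0.488, 0.511]
ft_force: [-0.9, -0.4, -0.1]
gripper_width: 0.0004
```

```bash
python3 -c "
from h import *
im=snap('top','t15'); cv2.imwrite('pics/t15z.png',cv2.resize(im[100:240,130:330,::-1],None,fx=4,fy=4,interpolation=cv2.INTER_CUBIC))
snap('side','s15'); s=bot.get_state(); print(s['tcp_pos'],s['ft_force'],s['clock'])
c,sn=np.cos(.041),np.sin(.041)
for y in(.095,-.035): 
  for x in(.073,-.073): print((proj('top',[[.5644+c*x-sn*y,.0975+sn*x+c*y,.1135]])-[129.5,99.5])*4)
"
```

```text
[0.55370973 0.33543306 0.23706878] [ 0.17362834 -0.36401302 -0.11358284] 19.0333
[[292.09422194 192.69938543]]
[[301.28493447 436.94686053]]
[[511.65828689 181.17969003]]
[[524.38704097 424.37949584]]
```

View pics/t15z.png

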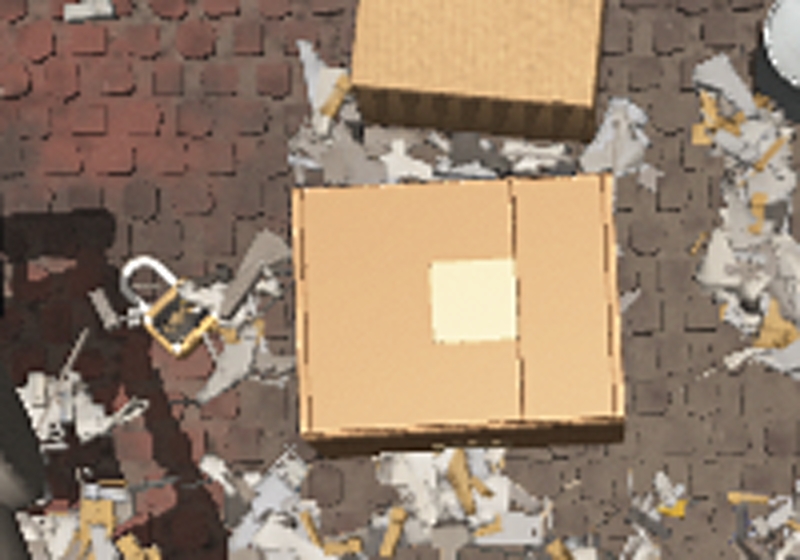

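View pics/s15.png

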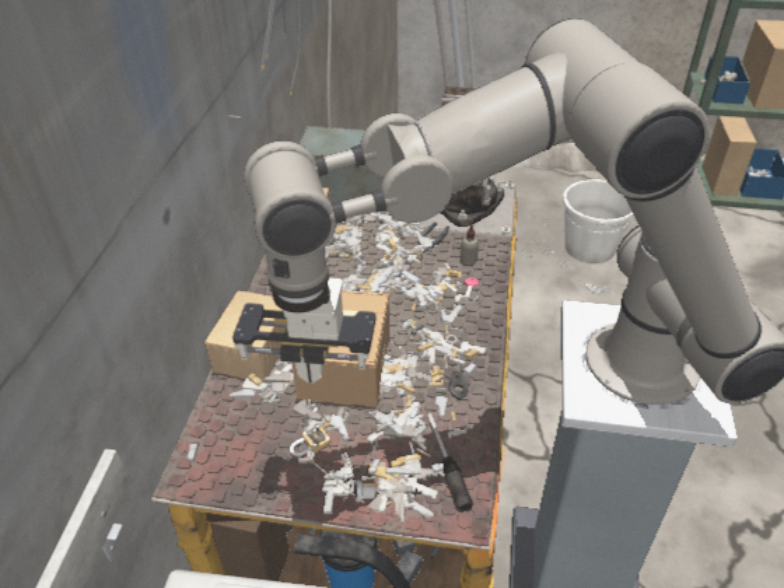

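```bash
python3 -c "
from h import *
print(bot.sign_off())"
```

```text
the job is handed in; nothing more can be done
None
```

The job is done and handed in at about 19 s of the 72 s allowed; no verdict was reported.

- **Knob:** I turned it about 83° anticlockwise until it would not go further. For the last 8° of wrist turn the pointer stayed put while the wrist torque rose to 0.32 N m. In the side picture the pointer stood at about 141° and the red mark at about 142°. A rougher reading from the top picture gave 147° for the pointer and put the red mark at 133–142°.
- **Flaps:** I folded the short flap first, then the long one over it, and pressed each until it came up solid (peak forces about 27 N and 15 N). The last top picture shows both lying flat. The long flap's free edge lies within about 1 pixel of where it should be when closed.
- **Bystanders:** The oil bottle, padlock, screwdriver and pliers look unmoved in the last pictures. I judged this by eye and did not measure it.
- **Robot:** The gripper ended at 0.24 m height, clear of the carton on its long-flap side and touching nothing, with force readings near zero.

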